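# First-off loupe check at the badge press

## Robot

A 6-joint arm with a two-finger parallel gripper is mounted at the origin on the work surface. World frame = base frame: x ahead of the robot, y to its left, z up, the work surface at z = 0. Lengths are in m, angles in rad, forces in N, time in s.
With the tool pointing down it reaches from about 0.325 to 0.775 m from the base axis. Payload 5.5 kg.
Tool frame: the origin (TCP) lies midway between the tips of the shut fingers; the grasp point (between the pads) lies 19 mm behind it (robot.grasp_offset is the distance from the TCP to the grasp point, in m); z points along the fingers, y is the line along which they close (so a half turn about z gives the same grasp; the last joint's range is limited). The gripper opens to 85 mm and grips with 20 to 120 N. Pads are 22 mm wide; open, the fingers measure 114 mm over their backs; the gripper's body (76 mm by 85 mm) begins 54 mm behind the grasp point. The pads swing forward as they close: fully open they stand 13 mm farther back than shut.
Start: joints at [-1.297, 0.091, 1.231, -0, 1.82, -0.057], TCP at [0.195, -0.567, 0.202] pointing down, gripper open.
Joint ranges: [-2.87, 2.87], [-0.86, 2.18], [0.17, 2.46], [-1.51, 4.65], [0.06, 2.69], [-2.65, 2.65]. Speed limits (rad/s): [2.57, 2.57, 3.01, 3.14, 3.14, 3.14].

## Interface

Orientations are given as a rotation vector (axis times angle).
In Python, from plant import robot gives the robot as it stands. Calls block until the motion is done:
- robot.reach(position, orientation): joint-space move of the TCP to a pose.
- robot.servo_line(position, attitude=None, max_speed=0.15, guard=None): straight line of the TCP; attitude=None keeps the orientation; max_speed is the mean speed in m/s. With guard (N) it stops when the force on the tool has changed by that much, and returns True; else False.
- robot.movej(angles): joint-space move.
- robot.grip(opening, force=None): opening from 0.0 (shut) to 1.0 (fully open); force is the grip in N (None keeps the last); returns when the fingers have stopped.
- robot.dwell(seconds).
- robot.inverse_kinematics(position, orientation): joint angles nearest the present ones, or None.
- robot.snapshot(name): name is "scene" or "top" or "wrist"; returns the picture (384x512x3 uint8, blue, green, red); there is no depth.
- robot.calibration(name): a dict with "camera_matrix" (3x3 intrinsics, pixels), "R" (3x3) and "t" (3): a world point X has camera coordinates R X + t. Camera axes: x right, y down, z forward; pixel columns grow to the right and rows downward; lengths in m; the calibration is good to about 2 mm. A picture is of the moment at which its call begins: read the wrist's pose just before it. calibration takes no time and is no camera call; for the wrist camera it gives the pose at the moment of the call.
A pose or a line that the arm cannot do raises robot.PlanningError and nothing moves.
- robot.finish_job(): hands the job in; it is judged then, once.
Readings, each from a call of its own:
- robot.current_clock(): time.
- robot.current_qpos(): joint angles.
- robot.current_joint_vel(): joint speeds.
- robot.current_tau(): joint torques, N m.
- robot.current_tool_pos(): TCP position.
- robot.current_tool_rot(): TCP orientation.
- robot.current_wrist_force(): force on the tool from outside, world axes, zero at the start.
- robot.current_ft_torque(): the same for the moment, N m.
- robot.current_grip_width(): opening from 0.0 (shut) to 1.0 (fully open).
- robot.current_gripper_force(): force on a finger pad.
Only numpy, scipy, OpenCV 4.12 (cv2) and the standard library are available. Lean on these libraries where they do the work, as an engineer would, in place of code of your own. Each camera call takes 0.05 s, during which the arm holds its last target. There are 200 camera calls.

## Task

The badge press has just changed over from the blue badge to a new yellow one: clear its catch tray, putting the blue badge into the tote with the others and laying the yellow one face up on the round grey spot of the copy stand's baseboard. Then take the loupe by its handle and hold it over the yellow badge to look at the print: lens centred over the badge, level, and as high as the white line on the red collar of the stand's column, without letting it touch the badge or the stand. Finish while holding it there, still, in mid-air, do not put it down or let go, and leave the other things on the desk and the collar where they are.

Things in the scene. Friction and masses are not known exactly. Their poses are not given: they have to be found in the camera images.
- yellow_badge_mid (a point): centre (half-way up) of the loose yellow badge with black print: a disc 44 mm across and 12 mm thick, 28 g, z axis up through its printed face. Starts lying face up on the floor of the press's catch tray, beside the blue badge (about 68 mm between centres, along the tray's y; which is on which side varies).
- blue_badge_mid (a point): centre (half-way up) of the loose blue badge with white print, same size as the yellow one, also face up in the catch tray at the start.
- tray_floor (a point): centre of the catch tray's floor, 3 mm above the desk. The grey tray is fixed in front of the blue badge press: inner floor 134 mm along x by 154 mm along y, rim 24 mm above the desk. x points from the tray to the machine, z up. A steel chute 66 mm wide rises from the tray's +x rim into the press; the press's head begins 160 mm from the tray's centre in +x and is 240 mm high.
- tote_in (a point): centre of the inner floor (4 mm above the desk) of the fixed grey open-topped tote: inside 192 mm along its x and 142 mm along its y, rim 50 mm above the desk. Two blue badges already packed lie flat in it, their centres 45 to 67 mm from its centre in +x; the -x half is empty.
- spot (a point): centre of the round grey spot, 70 mm across with a black edge, printed on the white baseboard of the fixed copy stand (top 16 mm above the desk). x points to the column, to the left as the robot sees it; z up. The board reaches 85 mm from the spot in -x, 150 mm in +x, 100 mm either way in y. The 22 mm square column stands 125 mm off in +x, top 292 mm above the desk; its arm, high up, is swung to -y.
- focus_line (a point): middle of the red collar (40 mm square, 20 mm high, a thin white line round its mid-height, small black thumbscrew on its +y side) clamped round the stand's column. Its height is that of the white line, the height for the middle of the loupe's lens: 95 to 155 mm above the baseboard, different each time. The collar is clamped stiffly and is not to be moved.
- lens (a point): centre of the loupe's lens. The loupe has a round black-rimmed clear lens, 66 mm over the rim, rim 16 mm thick, lens mid-plane 8 mm above its underside. x points from the handle to the lens, z up when it lies on the desk or is level. It starts lying flat on the desk.
- loupe_grip (a point): grip point of the loose loupe (about 150 g), inside its black handle near the balance point: 75 mm from the lens centre in -x and 3 mm above the lens's mid-plane. The handle is a bar along x, 24 mm wide and 22 mm high, with flat sides, from 42 mm ahead (+x) of this point to 53 mm behind it; its underside, 11 mm below this point, lies on the desk at the start.
- water_bottle: bystander: green bottle with black cap, 64 mm across, 200 mm high; origin under its centre.
- headphones: bystander: white headphones lying on the desk, about 190 by 170 mm, 72 mm high; origin on the desk at their middle.
- ruler: bystander: wooden ruler, 28 mm by 200 mm (along its y), 4 mm thick; origin under its centre.
- eraser: bystander: white eraser in a blue sleeve, 45 by 21 mm, 12 mm high; origin under its centre.
There are look-alikes about, which are no part of the job. What is meant by the part that bears yellow_badge_mid is not green, and is the smaller of those in its own colour.

How it is judged:
By the outcome, as a careful person would: the job done as asked, in the order asked, and still so for the second after the job is handed in, while the arm keeps its last pose, push and grip.
It also fails if it takes over 72 s, if anything falls off the work surface, if the arm or the gripper's body presses on something with over 40 N, if the wrist force passes 120 N, or if a joint passes its speed limit or range.

## Working session

There is one attempt and no reset: what is moved stays moved. The work goes in short steps, each a Python script; the robot and the scene stay as the last script left them, time stands still between calls to the robot, and variables do not carry over. Pictures are saved under pics/ and viewed, at most 10 in all, crops included, and the job is handed in when it is done.

```bash
ls; mkdir -p pics
python3 - <<'E'
from plant import robot
import cv2,numpy as np
for n in ["scene","top"]:
    im=robot.snapshot(n); cv2.imwrite(f"pics/{n}0.png",im)
    c=robot.calibration(n); print(n,np.round(c["camera_matrix"],1).tolist(),np.round(c["R"],3).tolist(),np.round(c["t"],3).tolist())
print(robot.current_clock(),robot.current_tool_rot(),robot.grasp_offset)
E
```

```text
pics
scene [[420.4, 0.0, 249.4], [0.0, 420.4, 185.7], [0.0, 0.0, 1.0]] [[-0.794, 0.608, -0.01], [0.492, 0.632, -0.599], [-0.358, -0.48, -0.801]] [0.455, -0.177, 1.659]
top [[376.3, 0.0, 257.1], [0.0, 376.3, 194.1], [0.0, 0.0, 1.0]] [[0.002, -1.0, 0.005], [-0.987, -0.002, -0.16], [0.16, -0.004, -0.987]] [-0.068, 0.545, 1.049]
0.1 [-3.09692766e+00 -5.16921371e-01  3.18379651e-04] 0.0187
```

View pics/scene0.png

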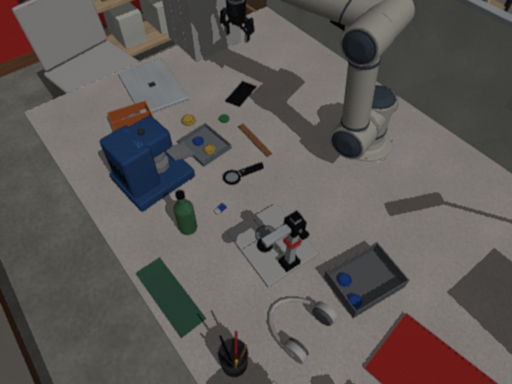

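View pics/top0.png

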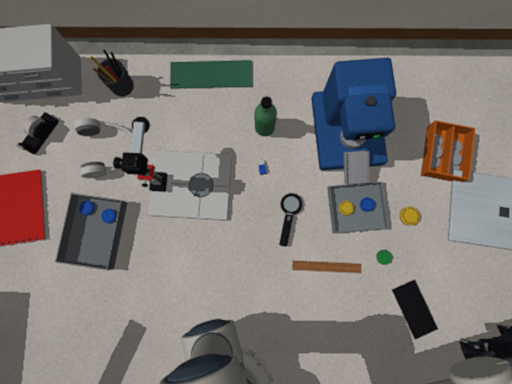

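The top view shows the tray at (358,207), with yellow at (347,208) and blue at (368,205). The loupe lens is at (291,204) and its handle runs to (286,243). The spot is at (201,185), the collar near (147,175) and the tote at (92,231). A larger yellow look-alike at (410,216) and a green one at (385,257) lie outside the tray.

```bash
cat > h.py <<'E'
from plant import robot
import cv2,numpy as np
from scipy.spatial.transform import Rotation as Rn
def w(cal,uv,z):
    K,R,t=cal["camera_matrix"],np.array(cal["R"]),np.array(cal["t"])
    d=R.T@np.linalg.inv(K)@np.array([uv[0],uv[1],1.]); c=-R.T@t
    return c+d*(z-c[2])/d[2]
def px(cal,X):
    p=np.array(cal["R"])@np.array(X)+cal["t"]; p=cal["camera_matrix"]@p; return p[:2]/p[2]
HS={'y':((18,110,80),(34,255,255)),'b':((105,120,40),(130,255,255)),'r':((0,150,70),(8,255,255)),'g':((45,100,40),(75,255,255))}
def blobs(im,c,amin=20):
    m=cv2.inRange(cv2.cvtColor(im,cv2.COLOR_BGR2HSV),*HS[c])
    n,l,s,ce=cv2.connectedComponentsWithStats(m)
    return [(ce[i].round(1).tolist(),s[i].tolist()) for i in range(1,n) if s[i][4]>=amin]
def down(yaw): # tool pointing down; tool y (closing) axis at world angle yaw+90deg
    return (Rn.from_euler('z',yaw)*Rn.from_euler('x',np.pi)).as_rotvec()
E
python3 - <<'E'
from h import *
im=cv2.imread("pics/top0.png");c=robot.calibration("top")
for k in 'ybr':
    for ce,s in blobs(im,k,25): print(k,ce,s,w(c,ce,.013).round(3))
for n,p,z in [("lens",(291,204),.008),("hend",(286.5,243),.02),("spot",(201,185),.016),("tote",(92,231),.05),("bl",(88,208),.01),("bl",(109,216),.01)]: print(n,w(c,p,z).round(3))
x0,y0=130,100
cv2.imwrite("pics/topc.png",cv2.resize(im[110:280,55:285],None,fx=3.4,fy=3.4,interpolation=cv2.INTER_CUBIC))
E
```

```text
y [346.1, 207.6] [339, 201, 15, 14, 168] [ 0.51  -0.332  0.013]
y [409.3, 215.6] [400, 207, 20, 18, 292] [ 0.487 -0.519  0.013]
b [354.0, 109.8] [312, 58, 84, 112, 6700] [ 0.816 -0.368  0.013]
b [262.1, 168.8] [259, 165, 7, 9, 57] [ 0.628 -0.082  0.013]
b [367.0, 204.2] [360, 197, 15, 15, 168] [ 0.521 -0.395  0.013]
b [86.2, 207.5] [79, 200, 16, 16, 178] [0.509 0.439 0.013]
b [108.4, 215.5] [101, 209, 15, 14, 168] [0.485 0.372 0.013]
r [147.2, 173.6] [138, 165, 16, 15, 92] [0.612 0.263 0.013]
r [20.7, 207.3] [0, 170, 44, 76, 2943] [0.509 0.633 0.013]
lens [ 0.522 -0.169  0.008]
hend [ 0.405 -0.153  0.02 ]
spot [0.577 0.1   0.016]
tote [0.437 0.401 0.05 ]
bl [0.508 0.435 0.01 ]
bl [0.484 0.371 0.01 ]
```

View pics/topc.png

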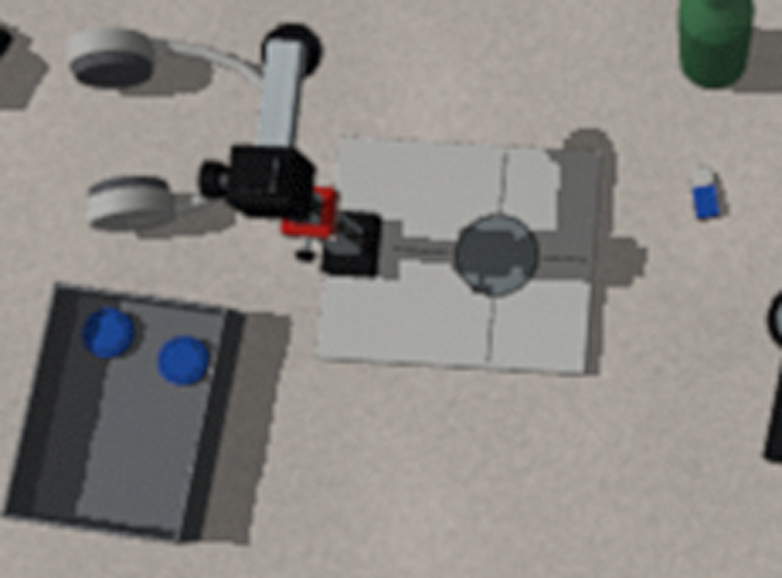

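Run:
```python
from h import *
c=robot.calibration("top")
P=[w(c,(55+x/3.4,110+y/3.4),.016)[:2] for x,y in [(340,137),(607,150),(585,375),(318,358)]]
print(np.round(P,3).tolist())
sx=(P[0]-P[1])+(P[3]-P[2]); print("stand yaw",np.degrees(np.arctan2(sx[1],sx[0])))
T=[w(c,(55+x/3.4,110+y/3.4),.05)[:2] for x,y in [(57,285),(243,311),(185,542),(5,515)]]
print("tote rim",np.round(T,3).tolist(),np.mean(T,0))
import pickle
D=[]
for nm,p,yaw in [("tray",(.50,-.36,.2),100),("loupe",(.46,-.165,.2),-8)]:
    robot.reach(np.array(p),down(np.radians(yaw)))
    cal=robot.calibration("wrist"); im=robot.snapshot("wrist"); cv2.imwrite(f"pics/w_{nm}.png",im); D.append((nm,cal,im))
    print(nm,robot.current_clock(),robot.current_tool_pos().round(4),(-np.array(cal["R"]).T@cal["t"]).round(3),np.array(cal["R"]).T[:,2].round(2), blobs(im,'y',100),blobs(im,'b',100))
pickle.dump(D,open("w1.pkl","wb"))
cv2.imwrite("pics/m1.png",cv2.resize(np.hstack([D[0][2],D[1][2]]),(800,300)))
# candidate tilted view of the collar
col=np.array([.60,.225,.14])
for off in [(-.2,-.1,.06),(-.22,-.05,.08),(-.15,-.15,.08),(-.2,-.1,.12),(-.2,-.1,.16)]:
  for roll in (0,90,180,270):
    z=-np.array(off)/np.linalg.norm(off); x=np.cross([0,0,1],z);x/=np.linalg.norm(x)
    R=Rn.from_matrix(np.c_[x,np.cross(z,x),z])*Rn.from_euler('z',roll,degrees=True)
    q=robot.inverse_kinematics(col+np.array(off),R.as_rotvec()); print(off,roll,None if q is None else np.round(q,2))
```

```text
[[0.684, 0.242], [0.673, 0.004], [0.472, 0.021], [0.486, 0.253]]
stand yaw 86.88684386439442
tote rim [[0.544, 0.467], [0.522, 0.308], [0.331, 0.345], [0.352, 0.494]] [0.43721527 0.40339611]
tray 1.5333 [ 0.4992 -0.3611  0.2   ] [ 0.487 -0.284  0.371] [ 0.05 -0.3  -0.95] [([265.1, 138.3], [247, 119, 38, 39, 1146]), ([221.5, 274.4], [201, 254, 42, 42, 1377])] [([439.8, 177.9], [350, 87, 162, 247, 16432]), ([263.9, 190.9], [246, 173, 37, 36, 1005])]
loupe 3.4417 [ 0.46   -0.1653  0.2   ] [ 0.537 -0.176  0.371] [-0.3   0.04 -0.95] [([394.4, 92.9], [374, 73, 42, 41, 1367])] [([148.3, 12.5], [133, 0, 31, 28, 586]), ([452.9, 74.4], [431, 53, 45, 43, 1499])]
(-0.2, -0.1, 0.06) 0 None
(-0.2, -0.1, 0.06) 90 None
(-0.2, -0.1, 0.06) 180 None
(-0.2, -0.1, 0.06) 270 None
(-0.22, -0.05, 0.08) 0 None
(-0.22, -0.05, 0.08) 90 None
(-0.22, -0.05, 0.08) 180 None
(-0.22, -0.05, 0.08) 270 None
(-0.15, -0.15, 0.08) 0 None
(-0.15, -0.15, 0.08) 90 None
(-0.15, -0.15, 0.08) 180 None
(-0.15, -0.15, 0.08) 270 None
(-0.2, -0.1, 0.12) 0 None
(-0.2, -0.1, 0.12) 90 None
(-0.2, -0.1, 0.12) 180 None
(-0.2, -0.1, 0.12) 270 None
(-0.2, -0.1, 0.16) 0 None
(-0.2, -0.1, 0.16) 90 None
(-0.2, -0.1, 0.16) 180 None
(-0.2, -0.1, 0.16) 270 None
```

View pics/m1.png

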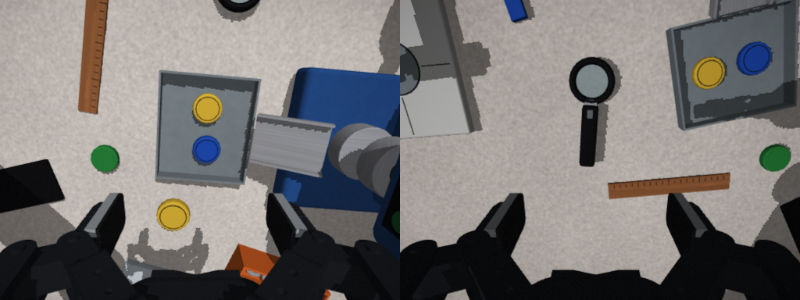

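The montage's left half shows the tray with yellow above blue, plus look-alikes outside it. The right half shows the loupe with its lens at about raw (246,104) and handle down to (240,210). Next I'll measure these and search for tilted collar views.

Run:
```python
from h import *
import pickle
D=pickle.load(open("w1.pkl","rb"))
c1=D[0][1]; print("f",c1["camera_matrix"][0,0])
for nm,cal,im in D:
    for k in 'yb':
        for ce,s in blobs(im,k,800)[:4]:
            if s[4]<3000: print(nm,k,ce,w(cal,ce,.015).round(4))
nm,cal,im=D[1]
m=(im.max(2)<55).astype(np.uint8); m[:60]=0;m[225:]=0;m[:,:205]=0;m[:,285:]=0
n,l,s,ce=cv2.connectedComponentsWithStats(m); i=1+np.argmax(s[1:,4]); print(s[i])
top=l==i; ys,xs=np.nonzero(top)
h=np.argwhere(top&(np.arange(384)[:,None]>142))[:,::-1]
r=cv2.minAreaRect(h.astype(np.float32)); print("handle rect",r)
rim=(top&(np.arange(384)[:,None]<125)).astype(np.uint8)
pts=np.argwhere(rim)[:,::-1]; e=cv2.minEnclosingCircle(pts.astype(np.float32)); print(e)
print("lens",w(cal,e[0],.012),"handle mid",w(cal,r[0],.018), [w(cal,p,.018).round(4).tolist() for p in cv2.boxPoints(r)])
col=np.array([.58,.225,.14]); sp=np.array([.58,.1,.02]); ok=[]
for az in range(-60,61,15):
 for yaw in range(-180,180,30):
  for tilt in (25,35,45):
   for dist in (.2,.26):
    zz=np.array([np.sin(np.radians(tilt))*np.cos(np.radians(az)),np.sin(np.radians(tilt))*np.sin(np.radians(az)),-np.cos(np.radians(tilt))])
    ax=np.cross([0,0,-1],zz);ax/=np.linalg.norm(ax)
    R=Rn.from_rotvec(ax*np.radians(tilt))*Rn.from_rotvec(down(np.radians(yaw)))
    M=R.as_matrix(); 
    # camera in tool frame
    T=Rn.from_rotvec(robot.current_tool_rot()).as_matrix(); cc=-np.array(cal["R"]).T@cal["t"]
    ct=T.T@(cc-np.array([.46,-.1653,.2])); Rc=T.T@np.array(cal["R"]).T
    for p in [(x,y,z) for x in (.4,.45) for y in (-.02,.06,.12) for z in (.2,.26)]:
      p=np.array(p); C=p+M@ct; W=M@Rc; cl=dict(camera_matrix=cal["camera_matrix"],R=W.T,t=-W.T@C)
      u=px(cl,col); v=px(cl,sp); 
      if (W.T@(col-C))[2]>0 and all(30<a[0]<480 and 20<a[1]<230 for a in (u,v)):
        d=col-C; el=np.degrees(np.arctan2(np.hypot(d[0],d[1]),-d[2]))
        if el>45:
          q=robot.inverse_kinematics(p,R.as_rotvec())
          if q is not None: ok.append((round(el),p.tolist(),az,yaw,tilt,u.round().tolist(),np.round(q,2).tolist()))
ok.sort(key=lambda a:-a[0]); print(len(ok)); [print(o) for o in ok[:6]]
```

```text
f 312.93199510477734
tray y [265.1, 138.3] [ 0.512  -0.3319  0.015 ]
tray y [221.5, 274.4] [ 0.4887 -0.5158  0.015 ]
tray b [263.9, 190.9] [ 0.5222 -0.3937  0.015 ]
loupe y [394.4, 92.9] [ 0.5131 -0.3307  0.015 ]
loupe b [452.9, 74.4] [ 0.5234 -0.3926  0.015 ]
[ 230  135   24   78 1463]
handle rect ((240.91375732421875, 177.29425048828125), (20.354814529418945, 70.04450225830078), 3.814074993133545)
((0.0, 0.0), 0.0)
lens [0.65895732 0.06228415 0.012     ] handle mid [ 0.44317194 -0.15150587  0.018     ] [[0.4028, -0.1301, 0.018], [0.4856, -0.1489, 0.018], [0.4809, -0.1714, 0.018], [0.3976, -0.1543, 0.018]]
912
(73, [0.4, -0.02, 0.2], 45, -180, 45, [355.0, 210.0], [-0.88, -0.81, 2.13, 0.81, 1.81, -2.24])
(73, [0.4, -0.02, 0.2], 45, -180, 45, [355.0, 210.0], [-0.88, -0.81, 2.13, 0.81, 1.81, -2.24])
(72, [0.45, -0.02, 0.2], 45, -180, 45, [370.0, 187.0], [-0.76, -0.68, 2.05, 0.79, 1.69, -2.2])
(72, [0.45, -0.02, 0.2], 45, -180, 45, [370.0, 187.0], [-0.76, -0.68, 2.05, 0.79, 1.69, -2.2])
(72, [0.4, -0.02, 0.2], 60, -180, 45, [339.0, 226.0], [-0.83, -0.58, 1.99, 0.79, 1.9, -2.2])
(72, [0.4, -0.02, 0.2], 60, -180, 45, [339.0, 226.0], [-0.83, -0.58, 1.99, 0.79, 1.9, -2.2])
```

```bash
cat >> h.py <<'E'
def pick(xy,yaw,z,pre,force=40,up=.15):
    r=down(np.radians(yaw)); x,y=xy
    robot.grip(pre); robot.reach(np.array([x,y,up]),r)
    robot.servo_line(np.array([x,y,.04]),max_speed=.25)
    hit=robot.servo_line(np.array([x,y,z]),max_speed=.08,guard=12)
    print("hit",hit,robot.current_tool_pos().round(4))
    robot.grip(0.0,force); print("width",robot.current_grip_width()*85,robot.current_gripper_force())
def put(xy,yaw,z,opening):
    x,y=xy
    robot.servo_line(np.array([x,y,z+.02]),max_speed=.25)
    print("hit",robot.servo_line(np.array([x,y,z]),max_speed=.06,guard=8),robot.current_tool_pos().round(4))
    robot.grip(opening)
    robot.servo_line(np.array([x,y,.16]),max_speed=.25)
def lift(z=.15):
    p=robot.current_tool_pos(); p[2]=z; robot.servo_line(p,max_speed=.25)
E
python3 - <<'E'
from h import *
pick((.5225,-.393),99.2,.002,.75)
lift()
print("width",robot.current_grip_width()*85)
robot.reach(np.array([.42,-.1,.2]),down(np.radians(95)))
robot.reach(np.array([.34,.27,.2]),down(np.radians(85)))
robot.reach(np.array([.389,.412,.15]),down(np.radians(80)))
cv2.imwrite("pics/top1.png",robot.snapshot("top")); print("width",robot.current_grip_width()*85)
put((.389,.412),80,.004,.68)
robot.reach(np.array([.36,.2,.2]),down(np.radians(130)))
im=robot.snapshot("top");cv2.imwrite("pics/top2.png",im);c=robot.calibration("top")
for k in 'yb':
    for ce,s in blobs(im,k,100): print(k,ce,s,w(c,ce,.013).round(3))
# collar view
z=np.radians(45); zz=np.array([.5,.5,-np.cos(z)]); ax=np.cross([0,0,-1],zz);ax/=np.linalg.norm(ax)
R=Rn.from_rotvec(ax*z)*Rn.from_rotvec(down(-np.pi))
robot.reach(np.array([.42,-.02,.22]),R.as_rotvec())
import pickle
cal=robot.calibration("wrist"); im=robot.snapshot("wrist"); pickle.dump((cal,im),open("w2.pkl","wb"))
cv2.imwrite("pics/w_collar.png",im); print(robot.current_clock())
E
```

```text
hit False [ 0.5223 -0.3929  0.0016]
width -0.1776675393749611 0.0
width 0.0632788796434957
width -0.13648847212051776
hit False [0.3888 0.4118 0.0036]
y [346.1, 207.6] [339, 201, 15, 14, 168] [ 0.51  -0.332  0.013]
y [409.3, 215.6] [400, 207, 20, 18, 292] [ 0.487 -0.519  0.013]
b [354.0, 109.8] [312, 58, 84, 112, 6695] [ 0.816 -0.368  0.013]
b [367.0, 204.2] [360, 197, 15, 15, 169] [ 0.521 -0.395  0.013]
b [86.2, 207.4] [79, 200, 15, 16, 175] [0.509 0.439 0.013]
b [108.6, 215.4] [101, 209, 15, 15, 164] [0.486 0.371 0.013]
16.95
```

View pics/w_collar.png

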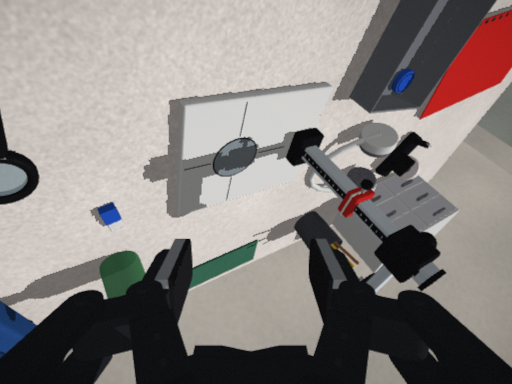

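The blue grasp missed: the fingers shut fully and blue is still in the tray. This view shows the spot at (236,157), the column foot at (305,147) and the red collar with its white line at (354,200). I'll go back over blue and look from near, and work out the collar from this picture.

Run:
```python
from h import *
import pickle
cal,im=pickle.load(open("w2.pkl","rb"))
tc=robot.calibration("top")
print("spot wrist",w(cal,(236,157),.016).round(4),"top",w(tc,(201.2,185),.016).round(4))
g=cv2.resize(im[165:235,320:400],None,fx=5,fy=5,interpolation=cv2.INTER_NEAREST)
robot.grip(.8)
r=down(np.radians(99.2))
robot.reach(np.array([.42,-.2,.2]),r)
robot.reach(np.array([.5225,-.393,.10]),r)
a=robot.snapshot("wrist")
robot.servo_line(np.array([.5225,-.393,.03]),max_speed=.2)
cal3=robot.calibration("wrist");b=robot.snapshot("wrist"); s=robot.snapshot("scene")
pickle.dump((cal3,b),open("w3.pkl","wb"))
print([ (x,w(cal3,x[0],.015).round(4)) for x in blobs(b,'b',400)+blobs(b,'y',400)], robot.current_tool_pos(),robot.current_grip_width(),robot.current_clock())
s2=cv2.resize(s[100:180,160:260],(400,320),interpolation=cv2.INTER_CUBIC)
G=np.zeros((600,800,3),np.uint8)
G[:280,:373]=cv2.resize(a,(373,280)); G[:280,380:753]=cv2.resize(b,(373,280)); G[280:600,:400]=s2; G[280:600,400:800]=g[:320] if g.shape[0]<320 else cv2.resize(g,(400,320))
cv2.imwrite("pics/m2.png",G)
```

```text
spot wrist [0.5793 0.1029 0.016 ] top [0.5772 0.0997 0.016 ]
[(([484.9, 81.4], [444, 4, 68, 139, 6779]), array([ 0.6414, -0.2894,  0.015 ])), (([248.5, 217.6], [216, 185, 66, 66, 3316]), array([ 0.5225, -0.3931,  0.015 ])), (([467.2, 303.3], [401, 268, 111, 89, 3893]), array([ 0.6863, -0.4331,  0.015 ])), (([248.0, 119.5], [212, 83, 73, 74, 4127]), array([ 0.5123, -0.3318,  0.015 ])), (([189.6, 333.3], [166, 322, 50, 24, 786]), array([ 0.4943, -0.4908,  0.015 ]))] [ 0.52369803 -0.39360807  0.03312248] 0.8045082808934777 20.175
```

View pics/m2.png

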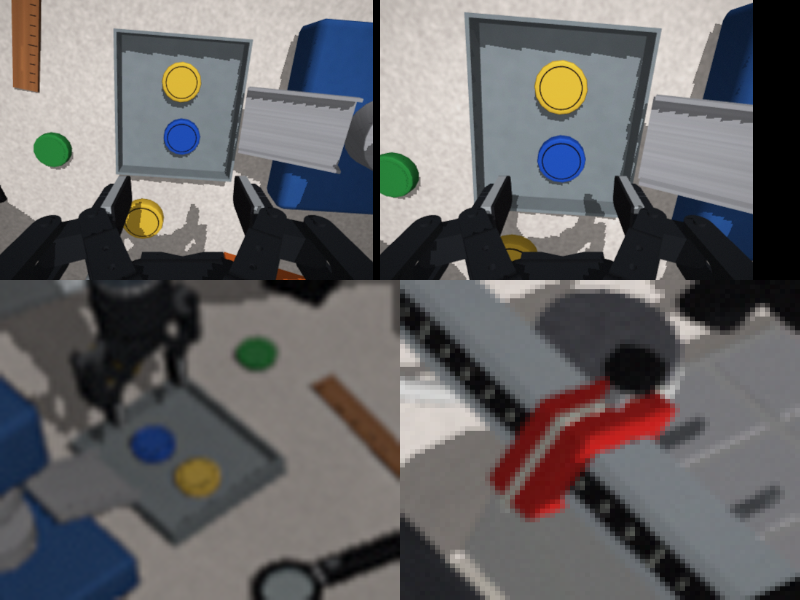

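Run:
```python
from h import *
import pickle
cal3,b=pickle.load(open("w3.pkl","rb")); sc=robot.calibration("scene")
p=robot.current_tool_pos(); T=Rn.from_rotvec(robot.current_tool_rot()).as_matrix(); print("pos",p, T.round(3).tolist(), robot.current_clock())
for half in (0,.034):
  for dz in (0,.01):
    for s in (-1,1):
      X=p+T@np.array([0,s*half,-dz]); print(half,dz,s,X.round(3),px(cal3,X).round(1),px(sc,X).round(1))
print("blue",px(sc,[.5225,-.393,.015]),"yel",px(sc,[.512,-.332,.015]))
q=robot.current_qpos(); print(q)
s=robot.snapshot("scene"); sh=s.copy()
for X,c in [(p,(0,0,255)),(p+T@[0,.034,-.01],(0,255,0)),(p+T@[0,-.034,-.01],(0,255,0)),(np.array([.5225,-.393,.015]),(255,255,0))]:
    u=px(sc,X); cv2.circle(sh,tuple(np.round(u).astype(int).tolist()),1,c,-1)
t=robot.snapshot("top"); tc=robot.calibration("top")
for X,c in [(p,(0,0,255)),(np.array([.5225,-.393,.015]),(255,255,0))]:
    cv2.circle(t,tuple(np.round(px(tc,X)).astype(int).tolist()),1,c,-1)
d=b.copy()
for X,c in [(p,(0,0,255)),(p+T@[0,.034,-.01],(0,255,0)),(p+T@[0,-.034,-.01],(0,255,0))]:
    cv2.circle(d,tuple(np.round(px(cal3,X)).astype(int).tolist()),3,c,-1)
G=np.zeros((600,800,3),np.uint8)
G[:300,:400]=cv2.resize(d,(400,300));G[300:,:400]=cv2.resize(t[150:250,310:443],(400,300),interpolation=cv2.INTER_NEAREST)
G[:,400:]=cv2.resize(sh[70:190,165:245],(400,600),interpolation=cv2.INTER_NEAREST)
cv2.imwrite("pics/m3.png",G)
```

```text
pos [ 0.52369803 -0.39360807  0.03312248] [[-0.16, 0.987, 0.003], [0.987, 0.16, -0.003], [-0.003, 0.003, -1.0]] 20.175
0 0 -1 [ 0.524 -0.394  0.033] [250.2 230.6] [197.8 137.3]
0 0 1 [ 0.524 -0.394  0.033] [250.2 230.6] [197.8 137.3]
0 0.01 -1 [ 0.524 -0.394  0.043] [250.2 238.1] [197.6 135.6]
0 0.01 1 [ 0.524 -0.394  0.043] [250.2 238.1] [197.6 135.6]
0.034 0 -1 [ 0.49  -0.399  0.033] [192.9 230.5] [204.2 132.7]
0.034 0 1 [ 0.557 -0.388  0.033] [307.7 230.6] [191.3 142.1]
0.034 0.01 -1 [ 0.49  -0.399  0.043] [189.7 238. ] [204.  130.9]
0.034 0.01 1 [ 0.557 -0.388  0.043] [310.7 238.2] [191.  140.3]
blue [198.66948701 140.48306983] yel [209.63957535 148.41602973]
[-6.96465835e-01  2.64441132e-01  1.33729187e+00  4.19831778e-05
  1.53548181e+00 -8.57443270e-01]
```

View pics/m3.png

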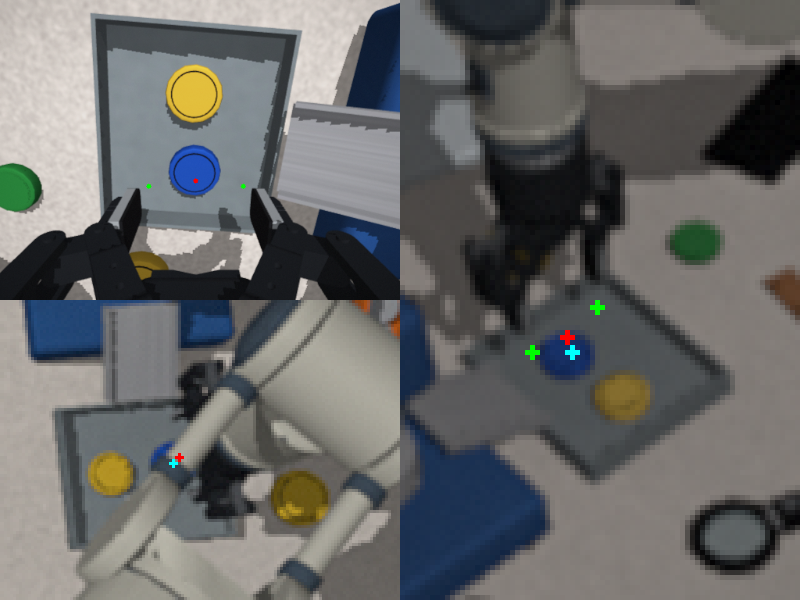

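The fingers really end about 30–40 mm short of the reported TCP: they look higher than their predicted pixels in all three views. I'll measure that by touching the desk gently with the fingers shut.

Run:
```python
from h import *
import pickle
cal3,b=pickle.load(open("w3.pkl","rb"))
p=np.array([ .52369803,-.39360807,.03312248]); T=np.array([[-.16,.987,.003],[.987,.16,-.003],[-.003,.003,-1]])
for dz in (.01,.02,.03,.04,.05): print(dz,[px(cal3,p+T@[x,s*.034,-dz]).round().tolist() for s in (-1,1) for x in (0,.011)])
lift(.08); robot.grip(0.0)
r=down(np.radians(99.2))
robot.reach(np.array([.435,-.23,.07]),r)
robot.dwell(.15)
cal=robot.calibration("wrist");im=robot.snapshot("wrist");p=robot.current_tool_pos();pickle.dump((cal,im,p,robot.current_tool_rot()),open("w4.pkl","wb")); cv2.imwrite("pics/w4.png",im)
try:
    h=robot.servo_line(np.array([.435,-.23,-.045]),max_speed=.05,guard=4)
    print(h,robot.current_tool_pos(),robot.current_wrist_force())
except robot.PlanningError as e: print(e)
lift(.06); print(robot.current_clock())
```

```text
0.01 [[190.0, 238.0], [189.0, 220.0], [311.0, 238.0], [312.0, 220.0]]
0.02 [[186.0, 246.0], [185.0, 227.0], [314.0, 247.0], [315.0, 228.0]]
0.03 [[182.0, 256.0], [181.0, 236.0], [318.0, 256.0], [319.0, 236.0]]
0.04 [[178.0, 266.0], [176.0, 245.0], [322.0, 267.0], [324.0, 246.0]]
0.05 [[173.0, 278.0], [171.0, 256.0], [327.0, 279.0], [329.0, 256.0]]
True [ 0.43485742 -0.22990388 -0.02888179] [-0.83951089  0.66159452  4.82518488]
24.5
```

The desk contact gives a true tip 28.5 mm short of the reported TCP. I'll use an offset of −28 mm and redo blue.

Run:
```python
from h import *
pick((.5225,-.393),99.2,-.0265,.75,up=.06)
lift(.1)
w1=robot.current_grip_width()*85; print("width",w1)
if w1>35:
    robot.reach(np.array([.40,-.1,.16]),down(np.radians(95)))
    robot.reach(np.array([.34,.27,.16]),down(np.radians(85)))
    robot.reach(np.array([.389,.412,.09]),down(np.radians(80)))
    robot.servo_line(np.array([.389,.412,.0]),max_speed=.25)
    print("hit",robot.servo_line(np.array([.389,.412,-.0245]),max_speed=.08,guard=8),robot.current_tool_pos().round(4))
    robot.grip(.68); 
    robot.servo_line(np.array([.389,.412,.1]),max_speed=.3)
    robot.reach(np.array([.36,.2,.15]),down(np.radians(100)))
im=robot.snapshot("top");cv2.imwrite("pics/top3.png",im);c=robot.calibration("top")
for k in 'yb':
    for ce,s in blobs(im,k,100): print(k,ce,s,w(c,ce,.013).round(3))
print(robot.current_clock())
```

```text
hit False [ 0.5229 -0.3934 -0.0258]
width 41.694266118052816 40.9278130531311
width 42.18559403798576
hit True [ 0.39    0.4124 -0.0244]
y [346.1, 207.6] [339, 201, 15, 14, 168] [ 0.51  -0.332  0.013]
y [409.3, 215.6] [400, 207, 20, 18, 292] [ 0.487 -0.519  0.013]
b [354.0, 109.9] [312, 58, 84, 112, 6697] [ 0.816 -0.368  0.013]
b [86.2, 207.4] [79, 200, 15, 15, 174] [0.509 0.439 0.013]
b [108.3, 215.1] [101, 209, 15, 13, 156] [0.487 0.372 0.013]
34.1333
```

Run:
```python
from h import *
im=robot.snapshot("scene"); sc=robot.calibration("scene"); print([(c,w(sc,c,.012).round(3)[:2]) for c,s in blobs(im,'b',25) if s[4]<400])
robot.reach(np.array([.44,-.2,.10]),down(np.radians(97)))
im=robot.snapshot("top");c=robot.calibration("top"); print([(ce,w(c,ce,.013).round(3)[:2]) for ce,s in blobs(im,'b',60) if s[4]<400])
pick((.5126,-.3315),99.2,-.0265,.75,up=.06)
lift(.09); w1=robot.current_grip_width()*85; print("width",w1)
if w1>35:
    S=np.array([.578,.101])
    robot.reach(np.array([*S,.09]),down(np.radians(95)))
    robot.servo_line(np.array([*S,.01]),max_speed=.25)
    print("hit",robot.servo_line(np.array([*S,-.0125]),max_speed=.06,guard=6),robot.current_tool_pos().round(4))
    robot.grip(.68)
    robot.servo_line(np.array([*S,.06]),max_speed=.25)
    robot.reach(np.array([.47,.0,.15]),down(np.radians(40)))
import pickle
cal=robot.calibration("wrist");im=robot.snapshot("wrist");t=robot.snapshot("top");pickle.dump((cal,im),open("w5.pkl","wb"))
print([(ce,w(c,ce,.028).round(4)) for ce,s in blobs(t,'y',60)],[(ce,w(cal,ce,.028).round(4)) for ce,s in blobs(im,'y',200)])
G=np.hstack([cv2.resize(im,(480,360)),cv2.resize(t[150:270,60:166],(318,360),interpolation=cv2.INTER_CUBIC)]);cv2.imwrite("pics/m4.png",G)
print(robot.current_clock())
```

```text
[([221.7, 206.8], array([ 0.631, -0.083])), ([375.0, 270.8], array([0.391, 0.408])), ([344.4, 279.4], array([0.487, 0.37 ])), ([355.3, 300.2], array([0.509, 0.437]))]
[([86.2, 207.5], array([0.509, 0.439])), ([108.4, 215.6], array([0.485, 0.372])), ([93.3, 248.5], array([0.389, 0.409]))]
hit False [ 0.513  -0.3318 -0.0258]
width 41.590254377460944 40.90618193149567
width 41.58901523805289
hit True [ 0.5784  0.101  -0.0122]
[([409.3, 215.6], array([ 0.4854, -0.5128,  0.028 ]))] [([242.3, 12.4], array([0.5724, 0.0955, 0.028 ]))]
42.925
```

View pics/m4.png

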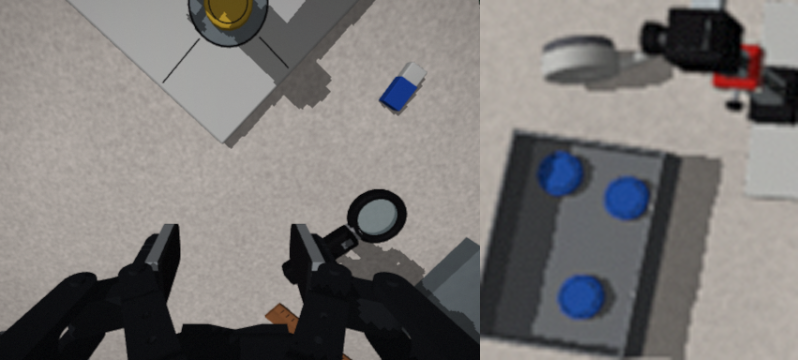

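Blue is in the tote at (0.39,0.41) and yellow sits on the spot. Next: line height from the three collar corners, and the loupe pose.

Run:
```python
from h import *
import pickle
from scipy.optimize import least_squares
cal,im=pickle.load(open("w2.pkl","rb")); S=np.array([.578,.101])
obs=[((352,196.3),(-1,1)),((342,214.2),(-1,-1)),((361,192.3),(1,1))]
def pt(S,a,z,c):
    sx=np.array([np.cos(a),np.sin(a)]);sy=np.array([-sx[1],sx[0]]); q=S+.125*sx+.02*(c[0]*sx+c[1]*sy); return [*q,z]
f=lambda v:np.concatenate([px(cal,pt(S+v[1:3],np.radians(86.9),v[0],c))-u for u,c in obs]+[[v[1]*300,v[2]*300]])
r=least_squares(f,[.14,0,0]); print("line z",r.x,r.fun.round(1))
for u,c in obs: print(least_squares(lambda v:px(cal,pt(S,np.radians(86.9),v[0],c))-u,[.14]).x)
D=pickle.load(open("w1.pkl","rb")); _,cal,im=D[1]
m=(im.max(2)<60).astype(np.uint8); n,l,s,ce=cv2.connectedComponentsWithStats(m)
for i in range(1,n):
    if s[i][4]>300 and s[i][1]<200 and 190<ce[i][0]<290:
        p=np.argwhere(l==i)[:,::-1].astype(np.float32); h=cv2.convexHull(p)
        e=cv2.fitEllipse(h) if s[i][1]<130 else cv2.minAreaRect(p); print(s[i],e,w(cal,e[0],.012).round(4),w(cal,e[0],.018).round(4))
        if s[i][1]>130: print([w(cal,q,.02).round(4).tolist() for q in cv2.boxPoints(e)])
G=im[60:230,180:310]; cv2.imwrite("pics/lp.png",cv2.resize(G,None,fx=3.4,fy=3.4,interpolation=cv2.INTER_CUBIC))
```

```text
line z [ 0.15164558  0.00841861 -0.00048233] [-2.9  0.8 -4.2  1.   7.4 -2.5  2.5 -0.1]
[0.15526523]
[0.15650933]
[0.14771002]
[ 217   73   59   60 1376] ((245.71578979492188, 102.99745178222656), (58.601497650146484, 60.58089828491211), 173.84324645996094) [ 0.5251 -0.169   0.012 ] [ 0.5253 -0.1691  0.018 ]
[ 230  135   24   78 1485] ((241.45077514648438, 173.38613891601562), (20.690317153930664, 77.8244400024414), 3.1798300743103027) [ 0.4462 -0.1524  0.012 ] [ 0.4477 -0.1528  0.018 ]
[[0.4033, -0.131, 0.02], [0.4944, -0.1506, 0.02], [0.4899, -0.1733, 0.02], [0.3984, -0.1555, 0.02]]
```

View pics/lp.png

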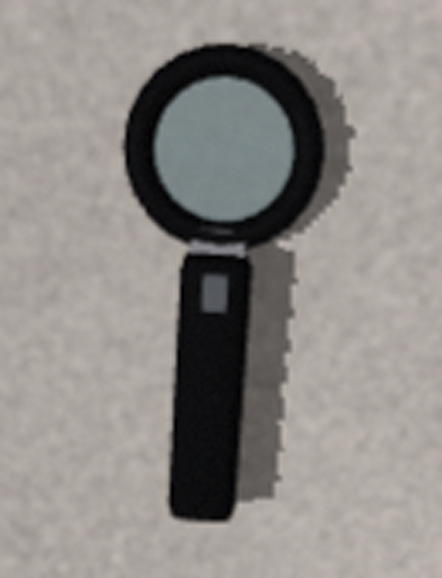

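The loupe picture confirms the rim ellipse and the handle axis, which run from the lens at (225,147) to the handle end at (203,518). I'll fit the collar properly by silhouette.

Run:
```python
from h import *
import pickle
from scipy.optimize import minimize
cal,im=pickle.load(open("w2.pkl","rb"))
hsv=cv2.cvtColor(im,cv2.COLOR_BGR2HSV); m=cv2.inRange(hsv,(0,120,50),(8,255,255))|cv2.inRange(hsv,(172,120,50),(180,255,255))
k=np.zeros_like(m);k[160:240,315:400]=1; m*=k; pts=np.argwhere(m)[:,::-1].astype(np.float32); H=cv2.convexHull(pts).astype(np.float32); print(len(pts),H[:,0].tolist())
def hull(v):
    a=v[3]; sx=np.array([np.cos(a),np.sin(a)]);sy=np.array([-sx[1],sx[0]]); c=np.array(v[:2])
    P=[[*(c+.02*(i*sx+j*sy)),v[2]+.01*q] for i in(-1,1) for j in(-1,1) for q in(-1,1)]
    return cv2.convexHull(np.array([px(cal,p) for p in P],np.float32))
def cost(v):
    h=hull(v); A=cv2.intersectConvexConvex(h,H)[0]; return 1-A/(cv2.contourArea(h)+cv2.contourArea(H)-A)+ 20*((v[0]-.585)**2+(v[1]-.226)**2)/.01**2*.001+.2*(v[3]-1.5167)**2
best=min((minimize(cost,[.585,.226,z,1.5167],method="Nelder-Mead",options=dict(initial_simplex=[[.585,.226,z,1.5167],[.59,.226,z,1.5167],[.585,.231,z,1.5167],[.585,.226,z+.008,1.5167],[.585,.226,z,1.56]])) for z in (.13,.145,.16)),key=lambda r:r.fun)
print(best.x,best.fun,cost(best.x))
for z in (.14,.145,.15,.155,.16): print(z,cost([.585,.226,z,1.5167]))
# pure white-line pixels near red
wm=cv2.inRange(hsv,(0,0,110),(180,60,255)); wm&=cv2.dilate(m,np.ones((3,3),np.uint8)); hm=cv2.fillConvexPoly(np.zeros_like(m),cv2.erode(np.ones((1,1)),None).astype(np.int32) if 0 else H.astype(np.int32),255)
q=np.argwhere(cv2.erode(hm,np.ones((5,5)))&wm)[:,::-1]; print(q.tolist())
```

```text
452 [[374.0, 194.0], [371.0, 199.0], [351.0, 215.0], [348.0, 216.0], [345.0, 216.0], [339.0, 210.0], [338.0, 208.0], [338.0, 207.0], [345.0, 195.0], [349.0, 191.0], [353.0, 189.0], [361.0, 186.0], [370.0, 189.0], [374.0, 192.0]]
[0.59115326 0.23048995 0.15160318 1.22661897] 0.20431514352026026 0.20431514352026026
0.14 0.6684422983698752
0.145 0.4982030430992559
0.15 0.2950449590337283
0.155 0.2373829888221346
0.16 0.42831154710465613
[[365, 190], [360, 191], [364, 191], [365, 191], [358, 192], [359, 192], [360, 192], [363, 192], [364, 192], [355, 193], [356, 193], [357, 193], [358, 193], [359, 193], [360, 193], [353, 194], [354, 194], [355, 194], [356, 194], [351, 195], [352, 195], [353, 195], [354, 195], [355, 195], [351, 196], [352, 196], [353, 196], [350, 197], [351, 197], [350, 198], [351, 198], [349, 199], [350, 199], [348, 200], [349, 200], [348, 201], [349, 201], [364, 201], [347, 202], [348, 202], [362, 202], [363, 202], [346, 203], [347, 203], [359, 203], [360, 203], [361, 203], [346, 204], [347, 204], [359, 204], [345, 205], [346, 205], [344, 206], [345, 206], [344, 207], [345, 207], [343, 208], [344, 208], [343, 209], [344, 209], [343, 210]]
```

Run:
```python
from h import *
import pickle
from scipy.optimize import minimize
cal,im=pickle.load(open("w2.pkl","rb")); C0=-np.array(cal["R"]).T@cal["t"]; print("C0",C0.round(3))
p0=robot.current_tool_pos();T=Rn.from_rotvec(robot.current_tool_rot()).as_matrix();c=robot.calibration("wrist")
ct=T.T@(-np.array(c["R"]).T@c["t"]-p0); Rc=T.T@np.array(c["R"]).T; q0=robot.current_qpos()
col=np.array([.588,.228,.153]); sp=np.array([.578,.101,.028]); best=None
for az in range(-30,91,15):
 for yaw in range(-180,180,30):
  for tilt in (15,25,35):
    a,t=np.radians(az),np.radians(tilt); ax=np.array([np.sin(a),-np.cos(a),0])  # tilt tool z toward az
    R=Rn.from_rotvec(ax*t)*Rn.from_rotvec(down(np.radians(yaw))); M=R.as_matrix()
    for p in [(x,y,z) for x in (.38,.42,.46) for y in (0,.08,.16) for z in (.2,.24)]:
      p=np.array(p); C=p+M@ct; W=M@Rc; cl=dict(camera_matrix=c["camera_matrix"],R=W.T,t=-W.T@C)
      d=col-C
      if np.linalg.norm(d)<.2 or (W.T@d)[2]<.1 or np.linalg.norm(C-C0)<.1: continue
      u=px(cl,col); v=px(cl,sp)
      if all(60<b[0]<450 and 40<b[1]<200 for b in (u,v)):
          el=np.degrees(np.arctan2(np.hypot(*d[:2]),-d[2]))
          if el<50: continue
          q=robot.inverse_kinematics(p,R.as_rotvec())
          if q is None: continue
          s=el-40*np.abs(np.array(q)-q0).max()/1.5-100*np.linalg.norm(d)
          if best is None or s>best[0]: best=(s,el,p,R.as_rotvec(),u,v,C,q)
print(best)
robot.reach(best[2],best[3]); robot.dwell(.1)
cal2=robot.calibration("wrist");im2=robot.snapshot("wrist");pickle.dump((cal2,im2),open("w6.pkl","wb")); print("clock",robot.current_clock())
def redhull(im,u):
    hsv=cv2.cvtColor(im,cv2.COLOR_BGR2HSV); m=cv2.inRange(hsv,(0,120,50),(8,255,255))|cv2.inRange(hsv,(172,120,50),(180,255,255))
    k=np.zeros_like(m);u=np.round(u).astype(int);k[max(0,u[1]-40):u[1]+40,max(0,u[0]-40):u[0]+40]=1; m*=k
    return cv2.convexHull(np.argwhere(m)[:,::-1].astype(np.float32)+0)
V=[(cal,redhull(im,(356,200))),(cal2,redhull(im2,px(cal2,col)))]
for cl,H in V: print(H[:,0].tolist())
def cost(v):
    a=v[3]; sx=np.array([np.cos(a),np.sin(a)]);sy=np.array([-sx[1],sx[0]]); s=0
    P=[[*(v[:2]+.02*(i*sx+j*sy)),v[2]+.01*q] for i in(-1,1) for j in(-1,1) for q in(-1,1)]
    for cl,H in V:
        h=cv2.convexHull(np.array([px(cl,p) for p in P],np.float32)); A=cv2.intersectConvexConvex(h,H)[0]; s+=1-A/(cv2.contourArea(h)+cv2.contourArea(H)-A)
    return s
rs=[minimize(cost,x0,method="Nelder-Mead",options=dict(maxiter=600,initial_simplex=np.array([x0]+[np.array(x0)+d for d in np.diag([.006,.006,.006,.15])]))) for z in (.145,.155) for yw in (1.2,1.5) for x0 in [[.588,.228,z,yw]]]
for r in rs: print(r.x.round(4),round(r.fun,3))
print([(x[0],w(cal2,x[0],.028).round(4)) for x in blobs(im2,'y',200)])
```

```text
C0 [ 0.269 -0.094  0.302]
(np.float64(10.163727076189325), np.float64(58.80247176886293), array([0.46, 0.16, 0.2 ]), array([1.26536371e+00, 2.19167423e+00, 2.81502480e-16]), array([402.03847205, 152.03467506]), array([259.34051825, 159.14286631]), array([0.3465428 , 0.2708747 , 0.30150466]), array([ 0.67745793, -0.51749627,  1.87812842, -0.56460952,  1.53896872,
        0.1018322 ]))
clock 43.9583
[[374.0, 194.0], [371.0, 199.0], [351.0, 215.0], [348.0, 216.0], [345.0, 216.0], [339.0, 210.0], [338.0, 208.0], [338.0, 207.0], [345.0, 195.0], [349.0, 191.0], [353.0, 189.0], [361.0, 186.0], [370.0, 189.0], [374.0, 192.0]]
[[436.0, 151.0], [432.0, 155.0], [401.0, 180.0], [396.0, 180.0], [378.0, 170.0], [372.0, 164.0], [368.0, 159.0], [366.0, 155.0], [367.0, 153.0], [372.0, 148.0], [400.0, 122.0], [402.0, 121.0], [405.0, 121.0], [407.0, 122.0], [435.0, 146.0], [436.0, 148.0]]
[0.59   0.2258 0.152  1.4722] 0.306
[0.5901 0.2258 0.152  1.4721] 0.306
[0.59   0.2259 0.152  1.4722] 0.307
[0.59   0.2258 0.152  1.4722] 0.306
[([257.9, 155.2], array([0.5725, 0.1046, 0.028 ]))]
```

Collar line is at z≈0.152 m. Next I'll fit the badge position, then pick the loupe and move over it.

Run:
```python
from h import *
import pickle
from scipy.optimize import minimize
cal2,im2=pickle.load(open("w6.pkl","rb"))
hsv=cv2.cvtColor(im2,cv2.COLOR_BGR2HSV); m=cv2.inRange(hsv,(15,100,40),(36,255,255)); m[:120]=0;m[190:]=0;m[:,:220]=0;m[:,300:]=0
H=cv2.convexHull(np.argwhere(m)[:,::-1].astype(np.float32))
th=np.linspace(0,2*np.pi,40)
def cost(v):
    h=cv2.convexHull(np.array([px(cal2,[v[0]+.022*np.cos(t),v[1]+.022*np.sin(t),z]) for t in th for z in (.016,.028)],np.float32)); A=cv2.intersectConvexConvex(h,H)[0]
    return 1-A/(cv2.contourArea(h)+cv2.contourArea(H)-A)
r=minimize(cost,[.578,.101],method="Nelder-Mead",options=dict(initial_simplex=[[.578,.101],[.573,.101],[.578,.106]])); print("badge",r.x,r.fun)
B=np.array([.578,.101])*.5+r.x*.5 if np.linalg.norm(r.x-[.578,.101])<.008 else np.array([.578,.101])
print("B",B)
pick((.4516,-.1537),-11.8,-.0275,.55,force=80,up=.06)
zg=robot.current_tool_pos()[2]; p=robot.current_tool_pos(); print("grasp",p)
robot.servo_line(p+[0,0,.05],max_speed=.1); lift(zg+.144)
print("width",robot.current_grip_width()*85)
phi=np.radians(10); g=B-.075*np.array([np.cos(phi),np.sin(phi)])
tgt=np.array([*g,zg+.144]); np.save("tgt.npy",np.r_[tgt,B,zg])
robot.reach(tgt+[-.04,-.03,0],down(phi)); robot.servo_line(tgt,max_speed=.08); robot.dwell(.3)
print(tgt,robot.current_tool_pos(),robot.current_wrist_force())
c=robot.calibration("wrist");im=robot.snapshot("wrist");pickle.dump((c,im),open("w7.pkl","wb"));s=robot.snapshot("scene");t=robot.snapshot("top")
print("clock",robot.current_clock(),"exp lens px",px(c,[*B,.152]))
cv2.imwrite("pics/m5.png",np.vstack([np.hstack([cv2.resize(im,(480,360)),cv2.resize(t[130:250,120:226],(318,360),interpolation=cv2.INTER_CUBIC)]),cv2.resize(s[190:290,200:400][:,:],(798,240) if 0 else (480,240),interpolation=cv2.INTER_CUBIC)[:, :].repeat(1,0) if 0 else np.pad(cv2.resize(s[195:275,200:333],(400,240),interpolation=cv2.INTER_CUBIC),((0,0),(0,398),(0,0)))]))
```

```text
badge [0.58032399 0.09935804] 0.12829955971152018
B [0.579162   0.10017902]
hit False [ 0.452  -0.1539 -0.0269]
width 22.231134931825114 81.067875623703
grasp [ 0.45225495 -0.15396124 -0.02645261]
width 22.246359209726393
[0.50530141 0.0871554  0.11754739] [0.50519431 0.08701205 0.11771381] [-0.86547288  0.54755942 -0.43987085]
clock 50.3917 exp lens px [250.55566682  98.29290033]
```

View pics/m5.png

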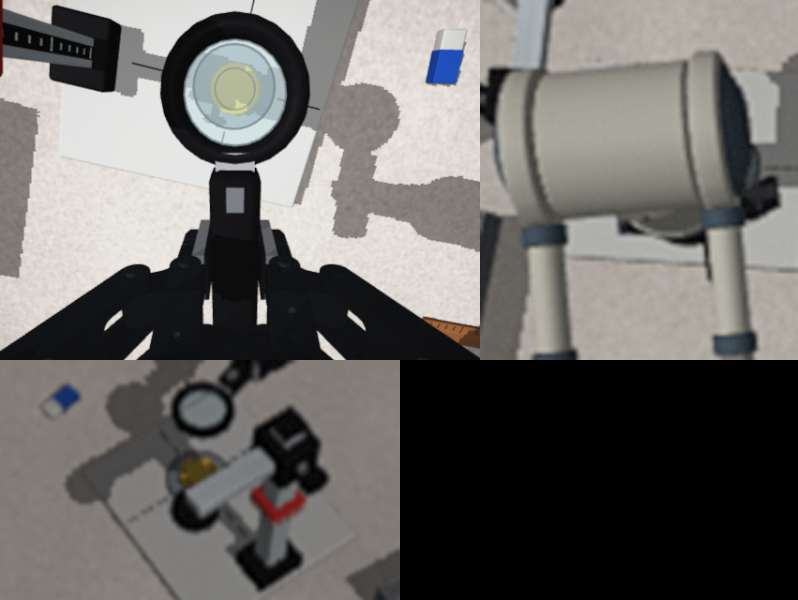

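The wrist view shows the lens at (235,88), centred on the badge seen through it. The scene view shows it held clear of the stand. I'll fit the rim's 3D pose before handing in.

Run:
```python
from h import *
import pickle
from scipy.optimize import minimize
c,im=pickle.load(open("w7.pkl","rb")); B=np.load("tgt.npy")[3:5]
m=(im.max(2)<70).astype(np.uint8); m[172:]=0;m[:,:165]=0;m[:,340:]=0
n,l,s,ce=cv2.connectedComponentsWithStats(m); i=1+np.argmax(s[1:,4]); print(s[i])
H=cv2.convexHull(np.argwhere(l==i)[:,::-1].astype(np.float32)); th=np.linspace(0,2*np.pi,60)
def cost(v,pitch):
    R=Rn.from_euler('zy',[np.radians(10),np.radians(pitch)]).as_matrix(); 
    h=cv2.convexHull(np.array([px(c,v+R@[.033*np.cos(t),.033*np.sin(t),z]) for t in th for z in (-.008,.008)],np.float32)); A=cv2.intersectConvexConvex(h,H)[0]
    return 1-A/(cv2.contourArea(h)+cv2.contourArea(H)-A)
for pitch in (-4,-2,0,2,4,6):
    x0=np.array([*B,.152]); r=minimize(cost,x0,args=(pitch,),method="Nelder-Mead",options=dict(initial_simplex=[x0,x0+[.005,0,0],x0+[0,.005,0],x0+[0,0,.005]])); print(pitch,r.x.round(4),round(r.fun,4))
print(B, robot.current_clock(), robot.current_tool_rot())
```

```text
[  165    13   175   159 10331]
-4 [0.578  0.1    0.1458] 0.0395
-2 [0.578  0.1    0.1455] 0.0407
0 [0.5779 0.1    0.1454] 0.0414
2 [0.578  0.1    0.1453] 0.0417
4 [0.578  0.1    0.1454] 0.0413
6 [0.578  0.1    0.1455] 0.0404
[0.579162   0.10017902] 50.3917 [-3.12963496e+00 -2.73772982e-01 -3.73000621e-04]
```

Run:
```python
from h import *
import pickle
from scipy.optimize import minimize
c,im=pickle.load(open("w7.pkl","rb")); B=np.load("tgt.npy")[3:5]; th=np.linspace(0,2*np.pi,80)
def rimhull(im,x0,x1,y1,thr=70):
    m=(im.max(2)<thr).astype(np.uint8); m[y1:]=0;m[:,:x0]=0;m[:,x1:]=0
    m=cv2.morphologyEx(m,cv2.MORPH_OPEN,np.ones((3,3),np.uint8) if thr<80 else np.ones((7,7),np.uint8))
    n,l,s,ce=cv2.connectedComponentsWithStats(m); i=1+np.argmax(s[1:,4]); print(s[i])
    p=np.argwhere(l==i)[:,::-1].astype(np.float32); return cv2.convexHull(np.vstack([p+d for d in ([.5,.5],[-.5,-.5],[.5,-.5],[-.5,.5])]).astype(np.float32))
def fit(c,H,x0,phi,pitch):
    def cost(v):
        R=Rn.from_euler('zy',[phi,np.radians(pitch)]).as_matrix()
        h=cv2.convexHull(np.array([px(c,v+R@[.033*np.cos(t),.033*np.sin(t),z]) for t in th for z in (-.008,.008)],np.float32)); A=cv2.intersectConvexConvex(h,H)[0]
        return 1-A/(cv2.contourArea(h)+cv2.contourArea(H)-A)
    x0=np.array(x0); r=minimize(cost,x0,method="Nelder-Mead",options=dict(initial_simplex=[x0,x0+[.005,0,0],x0+[0,.005,0],x0+[0,0,.005]])); return r.x.round(4),round(r.fun,4)
H=rimhull(im,168,336,160,70); print(cv2.boundingRect(H))
for t in (35,50): H=rimhull(im,168,336,160,t); print(t,[fit(c,H,[*B,.152],np.radians(10),p) for p in (-4,0,4)])
# same method on the loupe lying on the desk (truth z=.008)
_,c1,i1=pickle.load(open("w1.pkl","rb"))[1]; print("desk",fit(c1,rimhull(i1,200,290,131,55),[.525,-.169,.008],-.2,0))
# scene + ruler: scene view of lens
s=robot.snapshot("scene"); sc=robot.calibration("scene"); print("scene exp",px(sc,[*B,.152]),px(sc,[*B,.146]))
k=(s.max(2)<60).astype(np.uint8)[195:230,250:285]
n,l,st,ce=cv2.connectedComponentsWithStats(k); 
for j in range(1,n):
    if st[j][4]>40:print(st[j],ce[j]+[250,195])
for r in k: print(''.join('.#'[v] for v in r))
```

```text
[ 171   13  159  147 9374]
(170, 12, 160, 148)
[ 172   13  158  147 9056]
35 [(array([0.5782, 0.1001, 0.1454]), np.float64(0.0614)), (array([0.5781, 0.1001, 0.1454]), np.float64(0.0629)), (array([0.5781, 0.1   , 0.1454]), np.float64(0.0628))]
[ 171   13  159  147 9204]
50 [(array([0.5781, 0.1001, 0.1458]), np.float64(0.0625)), (array([0.578 , 0.1001, 0.1457]), np.float64(0.0643)), (array([0.578 , 0.1001, 0.1458]), np.float64(0.0641))]
[ 217   73   58   58 1325]
desk (array([ 0.5243, -0.1688,  0.0021]), np.float64(0.0319))
scene exp [267.32083819 211.97526231] [267.27420675 213.05145775]
[  7   0  28  26 245] [270.8        207.47755102]
...........................########
...........................########
..........................#########
.........................#########.
........................##...#####.
.......................###..######.
.......................###########.
.................#.....#########...
............##########..#######....
...........##############.####.....
.........######....######..##......
.........####.........######.......
........###............####........
........###.............###........
.......###...............##........
.......###...............###.......
.......###...............###.......
.......###...............###.......
.......###...............###.......
.......####.............###........
.......#####...........####........
........#####.........####.........
........#######.....######.........
.........################..........
...##......############...........#
....#.........#######.............#
.....#............................#
..................................#
..................................#
...................................
........##.####....................
.........#######...................
........########...................
.......#####.......................
......#####........................
```

The scene view puts the ring centre at about (267,211.5), against (267.3,212.0) expected for z=0.152. The wrist height fit is biased low: it also reads the loupe lying on the desk 6 mm low. Position and height agree, so I'm handing in.

Run:
```python
from h import *
print(robot.current_joint_vel().round(4),robot.current_grip_width()*85,robot.current_clock()); print(robot.finish_job())
```

```text
[ 0.0004  0.0031 -0.0016 -0.0003  0.0017 -0.001 ] 22.201832141366832 50.4417
the job is handed in; nothing more can be done
None
```

I handed the job in at about 50 s of the 72 s limit, with no verdict returned: blue badge in the tote, yellow badge on the spot, and the loupe held still over it, centred to about 1 mm, at the collar line as I measured it (about 152 mm above the desk, good to a few mm).

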